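# Draw the syringe pump's pusher back to its stop

### The job

The syringe pump on the bench is to take a full syringe next, so put its pusher back: with the fingertips press down the blue release plate in the middle of the pusher block and, keeping it down, push the block along the guide rods, away from the syringe cradle, until it rests against the red stop collar; then lift off so that the release springs up and the pusher is held there. Do not shove the collar out of its setting or force the block while its release is up, pick nothing up, and leave everything else on the bench as it is.

Things in the scene. Friction and masses are not known exactly. Their poses are not given: they have to be found in the camera images.
- pump: Fixed syringe pump: white case 150 x 340 x 75 mm, blue trim, two steel guide rods and a lead screw along its top. Origin: centre of its underside on the bench. y runs along the rods to the grey V-shaped syringe cradle (y over 109 mm; black clamp arm, top at 174 mm); x points away from the control panel; z up. Grey end bracket at the -y end (y under -140 mm, 145 mm high).
- release_top (a point): Centre of the top face of the blue release plate, in the middle of the pusher block's top; moves with it. Plate 42 mm across the rods (x), 44 mm along them (y); face 155 mm above the bench when up, 15 mm above the block. A 3 mm high rib runs across each end (36 mm of flat between them along y). Axes as the pump's.
- release (a joint): How far the release plate is pressed down, m: 0 up (the half-nut in the block grips the screw and holds the block by friction, against 25 N and more), 0.006 fully down. Sprung: about 6 N at 2.5 mm, where the block comes free, 8.5 N fully down; a press of 4 to 5 mm is good. Let go, it springs up and the block is held again.
- pusher (a joint): Position of the pusher block along the rods, m: 0 foremost (by the cradle), growing as the block is pushed back along the pump's -y. With the release down the block slides with about 2 N and stays where it is left; it does not coast.
- pusher_back (a point): Centre of the rear (-y) face of the pusher block, the face that meets the stop collar. The aluminium block is 86 mm (x) by 50 mm (y), its top 140 mm above the bench. Axes as the pump's.
- stop_face (a point): Centre of the front (+y) face of the red stop collar (27 mm diameter, 12 mm thick, black thumbscrew), clamped on the guide rod nearer the control panel, 30 mm to -x of the block's middle, 112 mm above the bench. The block is home when its rear face touches it: pusher_back and stop_face level along the pump's y. It slips if rammed with over 30 N. Axes as the pump's.
- syringe_mid (a point): Centre of a filled 20 ml syringe, 130 mm long and 21 mm in diameter, lying loose in a steel tray (105 x 175 mm, 20 mm high) on the far side of the pump. Leave it.
- marker_mid (a point): Middle of a white marker pen with a blue cap, 105 mm long and 14 mm thick, lying on the bench in front of the pump's control panel. Leave it.
- dishes_mid (a point): Centre of a stack of culture dishes, 88 mm in diameter and 47 mm high, standing behind the pump. Leave it.
- medium_mid (a point): Centre, half-way up, of an amber medium bottle with a blue cap, 72 mm in diameter and 150 mm high, standing to the right. Leave it.
- rack_mid (a point): Centre of an orange tube rack (95 x 165 mm, 50 mm high, capped tubes up to 116 mm above the bench), standing to the left. Leave it.

How it is judged:
By the outcome, as a careful person would: the job done as asked, in the order asked, and still so for the second after the job is handed in, with the robot touching nothing.
It also fails if it takes over 38 s, if anything falls off the work surface, if the arm or the gripper's body presses on something with over 40 N, if the wrist force passes 120 N, or if a joint passes its speed limit or range.

### The arm

A 6-joint arm with a two-finger parallel gripper is mounted at the origin on the work surface. World frame = base frame: x ahead of the robot, y to its left, z up, the work surface at z = 0. Lengths are in mm, angles in degrees, forces in N, time in s.
With the tool pointing down it reaches from about 300 to 950 mm from the base axis. Payload 3.1 kg.
Tool frame: the origin (TCP) lies at the centre of the arm's flange, where the gripper is bolted on; the fingertips stand 173 mm ahead of it and the grasp point (between the pads) lies 155 mm ahead of it; z points along the fingers, y is the line along which they close (so a half turn about z gives the same grasp; the last joint's range is limited). The gripper opens to 85 mm and grips with 20 to 120 N. Pads are 22 mm wide; open, the fingers measure 114 mm over their backs; the gripper's body (76 mm by 85 mm) begins 54 mm behind the grasp point. The pads swing forward as they close: fully open they stand 13 mm farther back than shut.
Start: joints at [69.975, 17.653, 93.61, -0, 68.738, -3.994], TCP at [172.629, 600.694, 404.672] pointing down, gripper open.
Joint ranges: [-175.34, 175.34], [-45.06, 112.39], [2.9, 150.54], [-68.45, 248.45], [3.09, 151.38], [-168.51, 168.51]. Speed limits (degrees/s): [159.86, 159.86, 180, 180, 180, 180].

### API

Orientations are given as a 3x3 rotation matrix whose columns are the frame's x, y, z axes.
In Python, from plant import observe, snapshot, finish_job, boxes_of gives the robot as it stands.
- The arm moves only by the tool play_rows, never from a script. Its argument "moves" is text: rows parted by semicolons, each of 7 numbers parted by spaces: the shift along the tool's x, y, z in cm, then the turn, a rotation vector about the tool's x, y, z in degrees, then the closure, from 0 (fully open) to 1 (shut). In form: dx dy dz rx ry rz fingers; .... A call has exactly 5 rows; each row shifts and turns the commanded pose from where the row before left it, along the tool's axes as they then stand; what a row does not reach is not made up. A row lasts 1/10 s, in which the tool goes at most 50 mm and 8.59 degrees, less where a joint would pass 70% of its speed; a pose out of reach is approached as far as the arm can. A call with a gripper value outside its range is refused whole. The fingers move at their own pace and stop on an object; "grip_force" is the grip in N (left out, the last holds). Time passes only in rows, so rows that do not move let the fingers close, or fill a call up. It gives the time, the measured TCP pose, the force, the opening and the grip force at its end, in the units of the state.
- observe(): the state, without advancing time (a new reading comes with each control period).
- snapshot(name): name is "side" or "top" or "wrist"; returns a dict with "frame" (400x640x3 uint8, blue, green, red), "z_map" (400x640 float32, mm along the optical axis (not along the pixel's ray), 0 where there is no reading), "fovy" (degrees; the focal length in pixels is half the picture's height over the tangent of half this angle, whatever the lens; pixels are square), "cx", "cy" (the principal point, pixels), "R" (3x3) and "t" (3): a world point X has camera coordinates R X + t. Camera axes: x right, y down, z forward; pixel columns grow to the right and rows downward; lengths in mm; the calibration is good to about 2 mm. A picture is of the moment at which its call begins.
- finish_job(): hands the job in; it is judged then, once.
Trained networks look in a picture, given as the dict that the camera call returned (one of the last four; its "shot" number tells which), for a name from the list of things; names that differ only in an ending like _2 or _b are one class to them, and where a whole thing is asked for, a point or a joint stands for the part that bears it (a point fixed in the world has none). Each returns a list of dicts, best first, with "score" (0 to 1); they miss things now and then, are a little off and sometimes report something else, mostly with a low value. They report only what shows in the picture. A call takes as long as a camera call.
- boxes_of(picture, target): "point" ([x, y, z] in mm, in world coordinates, good to about 4 mm: the middle of the surface that is visible of it).
The state is a dict: "time": time; "joint_pos": joint angles; "dq": joint speeds; "joint_efforts": joint torques, N m; "position": TCP position; "ee_rot": TCP orientation; "ft_force": force on the tool from outside, world axes, zero at the start; "ft_torque": the same for the moment, N m; "finger_gap": finger opening in mm; "grasp_force": force on a finger pad.
Only numpy, scipy, OpenCV 4.12 (cv2) and the standard library are available. Lean on these libraries where they do the work, as an engineer would, in place of code of your own. Each camera call takes 0.05 s, during which the arm holds its last target. There are 200 camera calls.

## Working session

There is one attempt and no reset: what is moved stays moved. The work goes in short steps, Python scripts to look and compute and a tool call to move; the robot and the scene stay as the last step left them, time stands still between calls to the robot, and variables do not carry over. Pictures are saved under pics/ and viewed, at most 10 in all, crops included, and the job is handed in when it is done.

Besides the shell and the picture viewer there is one more tool, called after "Call:" as name(argument=value, ...) on one line, values as JSON. play_rows: Moves the arm, as the interface text tells. Its arguments: {"type":"object","properties":{"moves":{"type":"string"},"grip_force":{"type":"number"}},"required":["moves"]}

```bash
mkdir -p pics; cat > h.py <<'E'
import numpy as np, cv2
from plant import observe, snapshot, finish_job, boxes_of
def cloud(s):
    f=200/np.tan(np.radians(s["fovy"]/2)); z=s["z_map"]
    v,u=np.mgrid[0:400,0:640]
    c=np.stack([(u-s["cx"])/f*z,(v-s["cy"])/f*z,z],-1)
    return (c-s["t"])@s["R"]
E
python3 - <<'E'
from h import *
np.set_printoptions(precision=1,suppress=True)
o=observe(); print(o["ee_rot"],o["time"],o["ft_force"])
for n in ["top","side"]:
    s=snapshot(n); cv2.imwrite(f"pics/{n}0.png",s["frame"]); np.save(n+"0.npy",cloud(s)); print(n,s["fovy"],s["cx"],s["cy"],s["R"],s["t"])
    for k in ["pump","release_top","pusher_back","stop_face","rack_mid","medium_mid","dishes_mid","syringe_mid","marker_mid"]:
        print(k,[(np.round(d["point"]),round(d["score"],2)) for d in boxes_of(s,k)[:2]])
E
```

```text
[[-1.   0.3 -0. ]
 [ 0.3  1.  -0. ]
 [ 0.  -0.  -1. ]] 0.0 [ 0.1 -0.7  0.3]
top 56.24119015472489 314.31030876829874 197.99814211427494 [[-0.1 -1.   0. ]
 [-1.   0.1 -0.2]
 [ 0.2 -0.  -1. ]] [  34.8  621.4 1262.6]
pump [(array([537., -88.,  77.]), 0.77), (array([ 421., -444.,  102.]), 0.72)]
release_top [(array([ 740., -126.,   49.]), 0.62), (array([531., -64., 157.]), 0.47)]
pusher_back [(array([526., -61., 142.]), 0.89)]
stop_face []
rack_mid [(array([420., 489.,  44.]), 0.64), (array([529., -66., 152.]), 0.21)]
medium_mid [(array([ 424., -444.,  105.]), 0.68)]
dishes_mid []
syringe_mid [(array([648.,  52.,  26.]), 0.61), (array([524., -71., 142.]), 0.54)]
marker_mid [(array([ 431., -166.,   12.]), 0.61)]
side 52.6185222597247 310.66609046000536 206.5993193581754 [[ 1.  -0.3 -0. ]
 [-0.2 -0.7 -0.7]
 [ 0.2  0.6 -0.7]] [-548.2  212.3 1144.1]
pump [(array([ 536., -121.,   73.]), 0.61)]
release_top [(array([530., -70., 160.]), 0.61), (array([522., -83., 142.]), 0.36)]
pusher_back [(array([524., -77., 140.]), 0.9)]
stop_face [(array([ 555., -178.,  122.]), 0.56)]
rack_mid [(array([416., 452.,  52.]), 0.59)]
medium_mid [(array([ 422., -463.,  111.]), 0.62)]
dishes_mid [(array([ 734., -145.,   47.]), 0.57)]
syringe_mid [(array([638.,  55.,  19.]), 0.74)]
marker_mid [(array([ 432., -172.,   13.]), 0.47)]
```

View pics/top0.png

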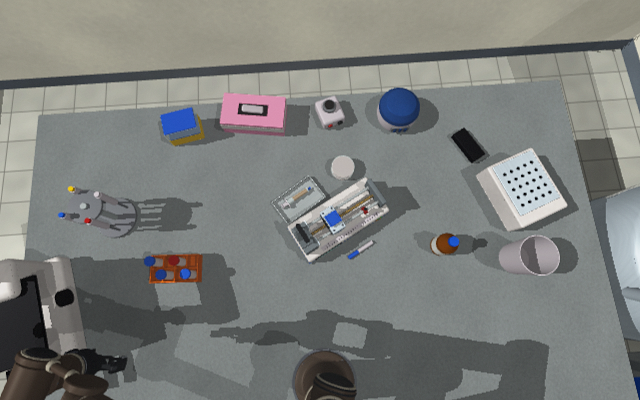

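View pics/side0.png

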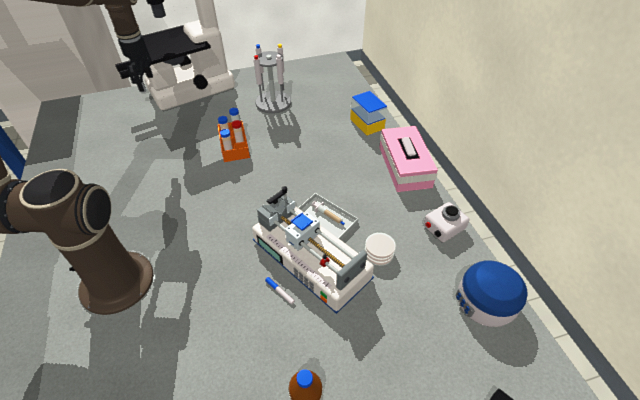

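The top view shows the pump at about (337,220), with the blue plate at (333,218), the red collar near (366,210) and the cradle at the lower left. The side view shows the plate at (303,222), the collar at (324,261) and the bracket at (348,268). Next I'll fit the pump axis and the plate and collar positions.

```bash
python3 - <<'E'
from h import *
np.set_printoptions(precision=1,suppress=True)
for n in ["top","side"]:
    X=np.load(n+"0.npy"); im=cv2.imread(f"pics/{n}0.png"); hsv=cv2.cvtColor(im,cv2.COLOR_BGR2HSV)
    near=(abs(X[...,0]-540)<190)&(abs(X[...,1]+95)<200)
    m=near&(X[...,2]>60)&(X[...,2]<185)
    m=cv2.morphologyEx(m.astype(np.uint8),cv2.MORPH_OPEN,np.ones((3,3)))>0
    print(n,m.sum(),cv2.minAreaRect(X[m][:,:2].astype(np.float32)))
    b=near&(X[...,2]>145)&(hsv[...,0]>95)&(hsv[...,0]<125)&(hsv[...,1]>120)
    print("blue",b.sum(),np.median(X[b],0),cv2.minAreaRect(X[b][:,:2].astype(np.float32)))
    r=near&(X[...,2]>90)&((hsv[...,0]<6)|(hsv[...,0]>174))&(hsv[...,1]>150)
    print("red",r.sum(),np.median(X[r],0),np.argwhere(r).mean(0) if r.any() else 0)
E
```

```text
top 4106 ((544.8052978515625, -91.33273315429688), (153.8811492919922, 337.4690856933594), 28.34831428527832)
blue 159 [530.7 -66.2 155.1] ((531.0140380859375, -66.3273696899414), (39.317256927490234, 43.66562271118164), 28.51251983642578)
red 15 [ 555.2 -177.3  121.8] [210.  364.1]
side 6180 ((542.7056884765625, -95.60150146484375), (152.3853759765625, 339.12127685546875), 28.413785934448242)
blue 206 [528.6 -69.3 156.4] ((529.288330078125, -68.8532485961914), (41.2518196105957, 45.4609260559082), 29.854232788085938)
red 41 [ 553.1 -185.6  122.3] [261.4 323.9]
```

Call:
play_rows(moves="-1.5 -1.5 0 0 0 0 1; -3.4 -3.5 0 0 0 0 1; -3.4 -3.5 0 0 0 0 1; -3.4 -3.5 0 0 0 0 1; -3.4 -3.5 0 0 0 0 1")

```text
time: 1.5
position: [275.4, 408.4, 404.8]
ee_rot: [[-0.961, 0.275, 0.001], [0.275, 0.961, 0.0], [-0.001, 0.001, -1.0]]
ft_force: [0.9, 0.7, -0.1]
finger_gap: 12.5
grasp_force: 0.0
```

Call:
play_rows(moves="-3.4 -3.5 0 0 0 0 1; -3.4 -3.5 0 0 0 0 1; -3.4 -3.5 0 0 0 0 1; -3.4 -3.5 0 0 0 0 1; -3.4 -3.5 0 0 0 0 1")

```text
time: 2.0
position: [390.5, 193.1, 405.1]
ee_rot: [[-0.961, 0.276, 0.001], [0.276, 0.961, 0.001], [-0.001, 0.001, -1.0]]
ft_force: [0.9, 0.3, 0.3]
finger_gap: -0.3
grasp_force: 0.0
```

Call:
play_rows(moves="-3.4 -3.5 0 0 0 0 1; -3.4 -3.5 0 0 0 0 1; -3.4 -3.5 0 0 0 0 1; -3.4 -3.5 0 0 0 0 1; -3.4 -3.5 0 0 0 0 1")

```text
time: 2.5
position: [505.7, -22.3, 405.1]
ee_rot: [[-0.961, 0.277, 0.001], [0.277, 0.961, 0.0], [-0.001, 0.0, -1.0]]
ft_force: [0.6, 0.5, 1.2]
finger_gap: -0.3
grasp_force: 0.0
```

Call:
play_rows(moves="-2 -2 0 0 0 0 1; -1 -1 0 0 0 7.6 1; 0 0 0 0 0 7.6 1; 0 0 0 0 0 7.6 1; 0 0 0 0 0 7.6 1")

```text
time: 3.0
position: [525.7, -57.8, 404.6]
ee_rot: [[-0.685, 0.729, -0.0], [0.729, 0.685, 0.0], [0.0, -0.0, -1.0]]
ft_force: [1.1, 0.4, 0.3]
finger_gap: -0.3
grasp_force: 0.0
```

Call:
play_rows(moves="0 0 0 0 0 7.6 1; 0 0 0 0 0 7.6 1; 0 0 0 0 0 0 1; 0 0 0 0 0 0 1; 0 0 0 0 0 0 1")

```text
time: 3.5
position: [525.6, -57.4, 404.8]
ee_rot: [[-0.477, 0.879, 0.0], [0.879, 0.477, -0.0], [-0.0, 0.0, -1.0]]
ft_force: [0.4, 0.2, -0.1]
finger_gap: 0.2
grasp_force: 0.0
```

```bash
cat > m.py <<'E'
from h import *
import sys
np.set_printoptions(precision=1,suppress=True)
yaw=np.radians(28.4); P=np.array([[np.cos(yaw),np.sin(yaw)],[-np.sin(yaw),np.cos(yaw)]]); C=np.array([543.7,-93.5])
tag=sys.argv[1]
o=observe(); print(o["time"],o["position"],o["ft_force"],o["finger_gap"],"tcp in pump",P@(o["position"][:2]-C)); print("yaw tool y",np.degrees(np.arctan2(o["ee_rot"][1][1],o["ee_rot"][0][1])))
for n in sys.argv[2:]:
    s=snapshot(n); X=cloud(s); im=s["frame"]; cv2.imwrite(f"pics/{n}{tag}.png",im); hsv=cv2.cvtColor(im,cv2.COLOR_BGR2HSV)
    near=(abs(X[...,0]-540)<190)&(abs(X[...,1]+95)<200)&(s["z_map"]>0)
    Q=np.concatenate([(X[...,:2]-C)@P.T,X[...,2:]],-1)
    for nm,m in [("blue",(X[...,2]>138)&(hsv[...,0]>95)&(hsv[...,0]<125)&(hsv[...,1]>120)&(abs(Q[...,0])<30)&(abs(Q[...,1])<105)),
      ("red",(X[...,2]>90)&((hsv[...,0]<6)|(hsv[...,0]>174))&(hsv[...,1]>150)&(X[...,2]<145)),
      ("block top",(abs(Q[...,2]-140)<4)&(abs(Q[...,0])<45)&(abs(Q[...,1])<105)&(abs(Q[...,0])>24))]:
        m=near&m
        if m.sum()>5:
            q=Q[m]; print(n,nm,m.sum(),"pump med",np.median(q,0),"x,y ext",np.percentile(q[:,0],[1,99]),np.percentile(q[:,1],[1,99]),"px",np.argwhere(m).mean(0)[::-1])
            if nm=="blue": print(cv2.minAreaRect(X[m][:,:2].astype(np.float32)))
E
python3 m.py 1 wrist top side
```

```text
3.5 [525.6 -57.4 404.8] [ 0.4  0.2 -0.1] 0.23006500568299326 tcp in pump [ 1.3 40.4]
yaw tool y 28.477949120206727
wrist blue 3016 pump med [ -0.1  31.7 156.2] x,y ext [-19.9  20.3] [ 9.1 51.1] px [323.3 225.9]
((529.7472534179688, -67.2456283569336), (41.08433151245117, 43.65263748168945), 28.663225173950195)
wrist block top 2888 pump med [ 24.4  31.5 140.7] x,y ext [-41.9  42.6] [ 5.8 54. ] px [324.3 218.3]
top blue 45 pump med [ -4.5  46.  155.4] x,y ext [-18.1  17.9] [35.5 51.2] px [329.8 221.9]
((523.170166015625, -55.481719970703125), (36.344173431396484, 15.911275863647461), 28.10113525390625)
top red 11 pump med [-33.8 -79.3 121.7] x,y ext [-39.2 -21.3] [-85.1 -76.7] px [364.9 210.8]
top block top 48 pump med [-29.6  40.3 140.1] x,y ext [-39.4  42.9] [-86.1  54.1] px [337.4 223.5]
side blue 208 pump med [ -2.1  27.8 156.5] x,y ext [-21.8  18.4] [ 6.4 49.4] px [301.3 221.2]
((528.9093627929688, -70.15634155273438), (40.85615539550781, 43.671226501464844), 27.11844253540039)
side red 41 pump med [-36.7 -88.3 121.5] x,y ext [-43.8 -21.4] [-90.  -80.1] px [323.9 261.4]
side block top 205 pump med [-28.3  23.8 140.5] x,y ext [-42.9  41.9] [-86.5  52.2] px [301.8 228.5]
```

View pics/wrist1.png

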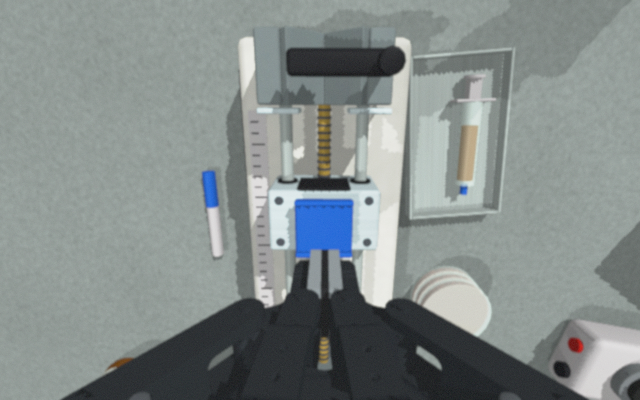

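The wrist view shows the plate clearly at (323,226), centred at pump y≈30, but the gripper hides the collar. I'll move back along the rods to see it.

Call:
play_rows(moves="-3 -0.1 0 0 0 0 1; -4 0 0 0 0 0 1; -4 0 0 0 0 0 1; -3 0 0 0 0 0 1; 0 0 0 0 0 0 1")

```text
time: 4.15
position: [592.6, -184.3, 404.7]
ee_rot: [[-0.473, 0.881, 0.002], [0.881, 0.473, -0.002], [-0.003, 0.001, -1.0]]
ft_force: [-0.1, -0.1, -0.8]
finger_gap: -0.2
grasp_force: 0.0
```

```bash
python3 m.py 2 wrist
```

```text
4.15 [ 592.6 -184.3  404.7] [-0.1 -0.1 -0.8] -0.1559507569001053 tcp in pump [  -0.2 -103.1]
yaw tool y 28.22381634985286
wrist blue 2918 pump med [  0.2  19.  156.3] x,y ext [-20.   20.1] [ 7.2 30. ] px [324.7  20.9]
((534.8680419921875, -77.03240966796875), (41.10548400878906, 23.5596923828125), 28.241539001464844)
wrist red 320 pump med [-25.1 -80.2 123.4] x,y ext [-40.8 -17.6] [-87.4 -77.1] px [289.5 172.7]
wrist block top 3176 pump med [-24.8  18.6 140.7] x,y ext [-42.1  42.4] [-86.   33.9] px [323.   33.8]
```

View pics/wrist2.png

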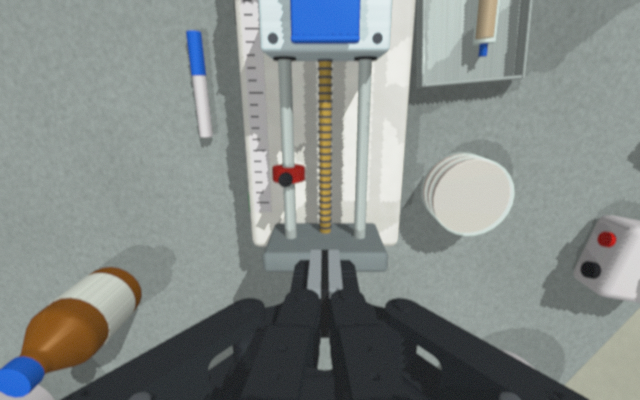

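The wrist view shows the collar's front edge at about (290,166), pump y≈-76. The block's rear face is at about y=4.5, so the travel is about 80 mm. I'll go back over the plate and descend.

Call:
play_rows(moves="3 0 0 0 0 0 1; 4 0 0 0 0 0 1; 4 0 0 0 0 0 1; 2 0 0 0 0 0 1; 0 0 0 0 0 0 1")

```text
time: 4.7
position: [527.9, -64.0, 404.6]
ee_rot: [[-0.479, 0.878, -0.001], [0.878, 0.479, 0.001], [0.001, -0.001, -1.0]]
ft_force: [0.2, -0.2, 0.4]
finger_gap: 0.2
grasp_force: 0.0
```

Call:
play_rows(moves="0 0 2 0 0 0 1; 0 0 2.5 0 0 0 1; 0 0 1.5 0 0 0 1; 0 0 0.6 0 0 0 1; 0 0 0 0 0 0 1")

```text
time: 5.2
position: [529.5, -67.0, 337.9]
ee_rot: [[-0.475, 0.88, -0.001], [0.88, 0.475, -0.0], [0.001, -0.001, -1.0]]
ft_force: [-0.5, -0.0, 0.1]
finger_gap: 0.4
grasp_force: 0.0
```

```bash
python3 m.py 3 wrist
```

```text
5.2 [529.5 -67.  337.9] [-0.5 -0.   0.1] 0.35923178535886063 tcp in pump [ 0.1 30. ]
yaw tool y 28.36254798397015
wrist blue 3591 pump med [  1.3  39.7 156.2] x,y ext [-19.9  20.6] [11.5 51.1] px [327.1 242.2]
((529.6800537109375, -66.95793151855469), (41.389671325683594, 42.78177261352539), 28.27294158935547)
wrist block top 5237 pump med [ 24.3  31.9 140.7] x,y ext [-41.8  42.3] [ 5.7 54. ] px [326.3 241.3]
```

View pics/wrist3.png

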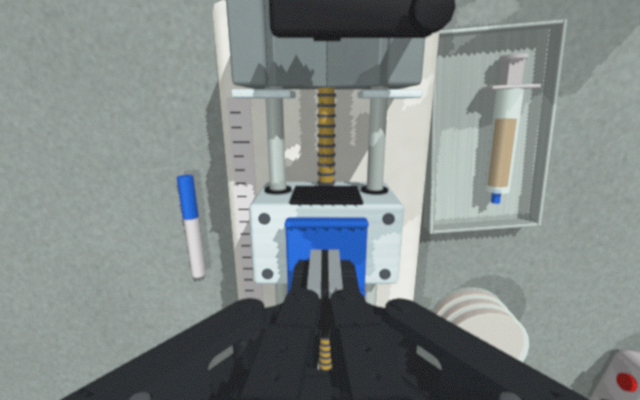

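The tips are above the middle of the plate at (325,255). I'll move 3 mm toward the rear rib and press slowly.

Call:
play_rows(moves="-0.3 0 0.3 0 0 0 1; 0 0 0.3 0 0 0 1; 0 0 0.2 0 0 0 1; 0 0 0.1 0 0 0 1; 0 0 0 0 0 0 1")

```text
time: 5.75
position: [530.8, -69.3, 329.6]
ee_rot: [[-0.475, 0.88, -0.0], [0.88, 0.475, 0.0], [0.0, -0.0, -1.0]]
ft_force: [0.7, -0.5, 0.5]
finger_gap: 0.0
grasp_force: 0.0
```

Call:
play_rows(moves="0 0 0.1 0 0 0 1; 0 0 0.1 0 0 0 1; 0 0 0.1 0 0 0 1; 0 0 0 0 0 0 1; 0 0 0 0 0 0 1")

```text
time: 6.25
position: [531.1, -69.3, 327.2]
ee_rot: [[-0.475, 0.88, 0.001], [0.88, 0.475, -0.0], [-0.0, 0.0, -1.0]]
ft_force: [-1.7, 0.4, 3.2]
finger_gap: 0.0
grasp_force: 2.0
```

Call:
play_rows(moves="0 0 0.1 0 0 0 1; 0 0 0.1 0 0 0 1; 0 0 0 0 0 0 1; 0 0 0 0 0 0 1; 0 0 0 0 0 0 1")

```text
time: 6.75
position: [531.1, -69.3, 325.4]
ee_rot: [[-0.475, 0.88, 0.001], [0.88, 0.475, -0.0], [-0.0, 0.0, -1.0]]
ft_force: [-2.0, 0.5, 6.4]
finger_gap: -0.0
grasp_force: 3.2
```

Call:
play_rows(moves="0 0 0.1 0 0 0 1; 0 0 0.1 0 0 0 1; 0 0 0 0 0 0 1; 0 0 0 0 0 0 1; 0 0 0 0 0 0 1")

```text
time: 7.25
position: [531.2, -69.4, 323.6]
ee_rot: [[-0.475, 0.88, 0.001], [0.88, 0.475, -0.0], [-0.001, 0.001, -1.0]]
ft_force: [-1.4, 0.1, 7.6]
finger_gap: -0.2
grasp_force: 3.6
```

Call:
play_rows(moves="-0.1 0 0 0 0 0 1; -0.2 0 0 0 0 0 1; -0.2 0 0 0 0 0 1; -0.3 0 0 0 0 0 1; -0.3 0 0 0 0 0 1")

```text
time: 7.75
position: [536.4, -79.0, 323.6]
ee_rot: [[-0.475, 0.88, 0.001], [0.88, 0.475, 0.0], [-0.0, 0.001, -1.0]]
ft_force: [-1.4, 0.9, 6.2]
finger_gap: 0.0
grasp_force: 3.7
```

```bash
python3 m.py 4 wrist
```

```text
7.75 [536.4 -79.  323.6] [-1.4  0.9  6.2] 0.01771242404586747 tcp in pump [ 0.5 16.2]
yaw tool y 28.37357020797443
wrist blue 3973 pump med [  0.5  29.1 151.1] x,y ext [-20.   20.5] [ 1.8 40.1] px [324.7 243.8]
((534.677978515625, -76.14122009277344), (41.3839111328125, 41.859683990478516), 28.451904296875)
wrist block top 6130 pump med [ 24.3  21.1 140.7] x,y ext [-41.8  42.3] [-5.4 42.9] px [325.2 247.3]
```

The block follows with no slip: 11 mm of tool motion gave 11 mm of block motion.

Call:
play_rows(moves="-0.4 0 0 0 0 0 1; -0.4 0 0 0 0 0 1; -0.4 0 0 0 0 0 1; -0.4 0 0 0 0 0 1; -0.4 0 0 0 0 0 1")

```text
time: 8.3
position: [545.9, -96.7, 323.6]
ee_rot: [[-0.475, 0.88, 0.0], [0.88, 0.475, 0.0], [-0.0, 0.0, -1.0]]
ft_force: [-1.5, 1.0, 7.2]
finger_gap: 0.2
grasp_force: 3.7
```

Call:
play_rows(moves="-0.4 0 0 0 0 0 1; -0.4 0 0 0 0 0 1; -0.4 0 0 0 0 0 1; -0.4 0 0 0 0 0 1; -0.4 0 0 0 0 0 1")

```text
time: 8.8
position: [555.4, -114.3, 323.6]
ee_rot: [[-0.475, 0.88, 0.0], [0.88, 0.475, -0.0], [-0.0, 0.0, -1.0]]
ft_force: [-1.6, 0.5, 7.1]
finger_gap: -0.2
grasp_force: 3.6
```

Call:
play_rows(moves="-0.4 0 0 0 0 0 1; -0.4 0 0 0 0 0 1; -0.4 0 0 0 0 0 1; -0.3 0 0 0 0 0 1; -0.2 0 0 0 0 0 1")

```text
time: 9.3
position: [563.5, -129.4, 323.6]
ee_rot: [[-0.475, 0.88, 0.001], [0.88, 0.475, -0.0], [-0.001, 0.0, -1.0]]
ft_force: [-2.1, 1.0, 7.5]
finger_gap: 0.0
grasp_force: 3.6
```

```bash
python3 m.py 5 wrist side
```

```text
9.3 [ 563.5 -129.4  323.6] [-2.1  1.   7.5] 0.047620976893289715 tcp in pump [  0.3 -41. ]
yaw tool y 28.36660493802136
wrist blue 3970 pump med [  0.3 -28.2 151.1] x,y ext [-20.2  20.3] [-55.7 -17.2] px [324.6 243.7]
((561.7133178710938, -126.40089416503906), (41.50834655761719, 41.38605880737305), 28.1724910736084)
wrist red 215 pump med [-32.7 -78.1 124.3] x,y ext [-41. -26.] [-82.  -76.7] px [270.3 298.8]
wrist block top 6121 pump med [ 24.1 -36.2 140.7] x,y ext [-41.9  42.1] [-62.4 -14.4] px [324.8 247.2]
side blue 129 pump med [-11.8 -50.6 151.3] x,y ext [-21.7  17.9] [-62.5 -20.4] px [320.1 239.1]
((562.3779296875, -130.10397338867188), (41.540870666503906, 42.97321319580078), 29.106853485107422)
side red 44 pump med [-36.5 -87.7 121.8] x,y ext [-44.  -21.8] [-90.8 -80.7] px [323.8 261.6]
side block top 210 pump med [-29.2 -47.1 140.6] x,y ext [-43.9  40.9] [-86.3 -16.7] px [318.6 243.1]
```

Call:
play_rows(moves="-0.3 0 0 0 0 0 1; -0.3 0 0 0 0 0 1; -0.2 0 0 0 0 0 1; -0.1 0 0 0 0 0 1; -0.1 0 0 0 0 0 1")

```text
time: 9.9
position: [568.2, -138.1, 323.6]
ee_rot: [[-0.475, 0.88, 0.0], [0.88, 0.475, -0.0], [-0.0, 0.0, -1.0]]
ft_force: [-2.0, 1.1, 8.6]
finger_gap: -0.1
grasp_force: 3.6
```

Call:
play_rows(moves="-0.1 0 0 0 0 0 1; 0 0 0 0 0 0 1; -0.1 0 0 0 0 0 1; 0 0 0 0 0 0 1; 0 0 0 0 0 0 1")

```text
time: 10.4
position: [569.1, -139.9, 323.6]
ee_rot: [[-0.475, 0.88, 0.001], [0.88, 0.475, -0.001], [-0.001, 0.0, -1.0]]
ft_force: [-1.4, 0.2, 6.8]
finger_gap: 0.2
grasp_force: 3.5
```

```bash
python3 m.py 6 wrist
```

```text
10.4 [ 569.1 -139.9  323.6] [-1.4  0.2  6.8] 0.17792823290186532 tcp in pump [  0.3 -52.9]
yaw tool y 28.371587250728606
wrist blue 3972 pump med [  0.3 -40.1 151.2] x,y ext [-20.2  20.3] [-67.7 -29.2] px [324.7 243.7]
((567.240478515625, -137.02621459960938), (41.38661193847656, 41.22386932373047), 28.44413948059082)
wrist red 9 pump med [-25.9 -86.6 124.9] x,y ext [-38.2 -25. ] [-87.6 -80.5] px [274.8 294.7]
wrist block top 6284 pump med [-24.5 -49.  140.7] x,y ext [-41.9  42.1] [-82.1 -26.4] px [323.2 248.7]
```

View pics/wrist6.png

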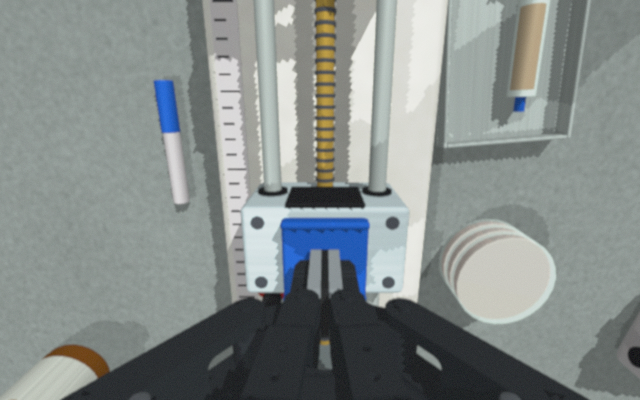

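The block moved with the tips. Its rear face is at about y=-75, with the collar just visible behind it at (270,297). I'll creep the last few millimetres while watching the force.

Call:
play_rows(moves="-0.05 0 0 0 0 0 1; -0.05 0 0 0 0 0 1; 0 0 0 0 0 0 1; 0 0 0 0 0 0 1; 0 0 0 0 0 0 1")

```text
time: 10.95
position: [569.6, -140.7, 323.7]
ee_rot: [[-0.475, 0.88, 0.001], [0.88, 0.475, -0.001], [-0.001, 0.0, -1.0]]
ft_force: [-1.4, 0.3, 6.9]
finger_gap: 0.4
grasp_force: 3.5
```

Call:
play_rows(moves="-0.05 0 0 0 0 0 1; -0.05 0 0 0 0 0 1; 0 0 0 0 0 0 1; 0 0 0 0 0 0 1; 0 0 0 0 0 0 1")

```text
time: 11.45
position: [569.9, -141.2, 323.5]
ee_rot: [[-0.475, 0.88, -0.0], [0.88, 0.475, 0.001], [0.001, 0.0, -1.0]]
ft_force: [-2.6, 2.4, 7.3]
finger_gap: -0.0
grasp_force: 3.7
```

Call:
play_rows(moves="-0.05 0 0 0 0 0 1; -0.05 0 0 0 0 0 1; 0 0 0 0 0 0 1; 0 0 0 0 0 0 1; 0 0 0 0 0 0 1")

```text
time: 11.95
position: [570.2, -141.6, 323.4]
ee_rot: [[-0.475, 0.88, -0.001], [0.88, 0.475, 0.002], [0.003, -0.0, -1.0]]
ft_force: [-2.8, 3.1, 8.4]
finger_gap: -0.2
grasp_force: 4.0
```

```bash
python3 m.py 7 wrist side
```

```text
11.95 [ 570.2 -141.6  323.4] [-2.8  3.1  8.4] -0.22050047107711135 tcp in pump [  0.4 -54.9]
yaw tool y 28.348742092289335
wrist blue 3977 pump med [  0.3 -41.5 150.9] x,y ext [-20.2  20.3] [-68.7 -30.4] px [324.6 243.7]
((567.8555908203125, -138.1822509765625), (41.33001708984375, 41.25547790527344), 28.505821228027344)
wrist block top 6375 pump med [-24.6 -50.4 140.7] x,y ext [-41.9  42.1] [-83.2 -27.6] px [322.8 249.3]
side blue 125 pump med [-12.  -63.3 151.1] x,y ext [-21.7  17.6] [-74.9 -33.3] px [323.5 242.1]
((567.9122924804688, -141.6034393310547), (40.586692810058594, 43.49795150756836), 28.91792869567871)
side red 43 pump med [-36.5 -88.1 121.2] x,y ext [-43.7 -22. ] [-90.6 -80. ] px [323.8 261.6]
side block top 208 pump med [-29.9 -59.2 140.7] x,y ext [-44.1  40.2] [-87.7 -29.7] px [321.6 245.9]
```

Call:
play_rows(moves="-0.05 0 0 0 0 0 1; -0.05 0 0 0 0 0 1; 0 0 0 0 0 0 1; 0 0 0 0 0 0 1; 0 0 0 0 0 0 1")

```text
time: 12.55
position: [570.4, -142.0, 323.2]
ee_rot: [[-0.475, 0.88, -0.002], [0.88, 0.475, 0.004], [0.004, -0.0, -1.0]]
ft_force: [-3.8, 5.5, 8.3]
finger_gap: 0.2
grasp_force: 4.2
```

```bash
python3 m.py 8 wrist side
```

```text
12.55 [ 570.4 -142.   323.2] [-3.8  5.5  8.3] 0.24126481760752386 tcp in pump [  0.4 -55.3]
yaw tool y 28.342871584611746
wrist blue 3982 pump med [  0.3 -41.8 150.8] x,y ext [-20.2  20.3] [-69.  -30.4] px [324.6 243.7]
((567.96533203125, -138.25759887695312), (41.26705551147461, 41.956966400146484), 28.011457443237305)
wrist block top 6392 pump med [-24.5 -50.4 140.7] x,y ext [-42.   42.1] [-83.2 -27.7] px [323. 249.]
side blue 127 pump med [-12.1 -62.6 151.3] x,y ext [-21.2  17.3] [-75.4 -34.2] px [323.5 242.1]
((568.0543823242188, -142.30313110351562), (39.59030532836914, 42.161537170410156), 28.602561950683594)
side red 42 pump med [-36.8 -88.3 121.5] x,y ext [-43.5 -21.7] [-90.4 -79.5] px [323.9 261.6]
side block top 209 pump med [-29.4 -59.9 140.5] x,y ext [-43.6  40.6] [-87.7 -29. ] px [321.6 246.1]
```

The block has stopped, the side force rose to 6.6 N, and the collar hasn't moved, so the block is home. Lifting straight up.

Call:
play_rows(moves="0 0 -0.1 0 0 0 1; 0 0 -0.2 0 0 0 1; 0 0 -0.2 0 0 0 1; 0 0 -0.3 0 0 0 1; 0 0 -0.5 0 0 0 1")

```text
time: 13.15
position: [570.6, -143.3, 334.9]
ee_rot: [[-0.475, 0.88, -0.001], [0.88, 0.475, -0.0], [0.0, -0.001, -1.0]]
ft_force: [0.5, -0.7, 0.5]
finger_gap: 0.3
grasp_force: 0.0
```

Call:
play_rows(moves="0 0 -1 0 0 0 1; 0 0 -2 0 0 0 1; 0 0 -3 0 0 0 1; 0 0 -3 0 0 0 1; -3 0 0 0 0 0 1")

```text
time: 13.65
position: [586.0, -168.4, 432.1]
ee_rot: [[-0.477, 0.879, 0.009], [0.879, 0.477, -0.002], [-0.006, 0.007, -1.0]]
ft_force: [0.9, -0.3, 0.9]
finger_gap: -0.1
grasp_force: 0.0
```

Call:
play_rows(moves="-4 0 0 0 0 0 1; -4 0 0 0 0 0 1; -2 0 0 0 0 0 1; 0 0 0 0 0 0 1; 0 0 0 0 0 0 1")

```text
time: 14.15
position: [632.4, -257.8, 425.5]
ee_rot: [[-0.474, 0.88, -0.001], [0.88, 0.474, 0.001], [0.001, -0.0, -1.0]]
ft_force: [0.3, 1.3, -0.0]
finger_gap: -0.1
grasp_force: 0.0
```

```bash
python3 m.py 9 wrist side
```

```text
14.15 [ 632.4 -257.8  425.5] [ 0.3  1.3 -0. ] -0.13891194354648143 tcp in pump [  -0.1 -186.7]
yaw tool y 28.315825430966534
wrist blue 2905 pump med [ -0.1 -60.3 156.2] x,y ext [-20.1  19.9] [-74.5 -47.1] px [324.9  22.8]
((572.501708984375, -146.9542694091797), (41.21913146972656, 27.98964500427246), 28.567970275878906)
wrist red 272 pump med [-24.7 -85.1 123.4] x,y ext [-41.1 -18.1] [-89.3 -79. ] px [289.4  67.8]
wrist block top 3106 pump med [-25.1 -61.  140.7] x,y ext [-42.4  42.3] [-86.9 -43.1] px [322.5  29.4]
side blue 227 pump med [ -2.3 -53.9 156.2] x,y ext [-21.2  18.9] [-75.5 -33.1] px [323.6 238.5]
((568.734619140625, -141.8038330078125), (41.722896575927734, 43.342498779296875), 29.061979293823242)
side red 42 pump med [-36.3 -87.9 120.9] x,y ext [-44.4 -20.9] [-90.6 -79.6] px [323.8 261.5]
side block top 224 pump med [-28.5 -57.4 140.6] x,y ext [-43.8  40.7] [-87.4 -28.9] px [322.1 244.8]
```

View pics/wrist9.png

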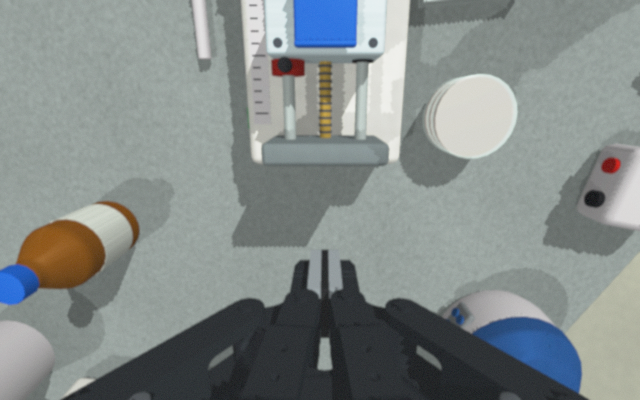

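The wrist view shows the block's rear edge against the red collar at (289,66). The plate is up again at 156 mm, and from the side camera the collar hasn't moved. Handing in.

```bash
python3 -c "
from plant import finish_job; print(finish_job())"
```

```text
the job is handed in; nothing more can be done
None
```

The job is handed in: the pusher block now rests against the red stop collar, about 82 mm back, with its release sprung up; the collar did not move, nothing else was touched, and the arm is clear after about 14 s.

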